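# Put the red punch tray away and draw out the blue one

## Task

On the silver chaser's bench, first push the red punch tray fully home, then hook a fingertip behind the lip of the blue tray and draw it out all the way to its stop, gently enough that the little cup standing in it stays upright. Only push and hook: do not pinch a lip between the fingers, do not lift anything, and leave the other things on the bench and chests where they are.

Things in the scene. Friction and masses are not known exactly. Their poses are not given: they have to be found in the camera images.
- blue_chest: low wooden chest with the blue tray, fixed to the bench: 200 deep (x) x 140 wide (y) x 76 high (flat roof). Origin: centre of its underside; its x points to its back, its open front is at x = -100, the tray slides out along its -x. Which chest stands left or right varies, as do place and yaw.
- blue_tray (a joint): how far the blue tray is drawn out, m: 0 fully home (hard stop), 0.120 fully out (hard stop). No spring: about 2 N of sliding friction and a little damping, it stays where it is left.
- blue_trough (a point): centre of the floor of that tray's finger trough, before its front panel, z = 18; the trough is 47 clear from panel to lip (along the chest's x), 112 wide, open above and at both ends. With the tray home this point is at x = -123.5 in the chest's frame, the panel's front face at x = -100 (its top at z = 64). Moves with the tray towards -x.
- blue_lip (a point): middle of the top edge of the inner (hooking) face of the upright blue lip that closes the trough in front: lip 8 thick (x) x 112 wide, top at z = 52, 34 above the trough's floor. With the tray home this point is at x = -147 in the chest's frame; it moves with the tray towards -x.
- blue_plate (a point): centre of the outer face of the blue face plate on the front of that lip: plate 4 thick (x) x 90 wide x 30 high, from z = 16 to 46. With the tray home this point is at x = -159, z = 31 in the chest's frame; it moves with the tray towards -x.
- red_chest: low wooden chest with the red tray, fixed to the bench: 200 deep (x) x 140 wide (y) x 76 high (flat roof). Origin: centre of its underside; its x points to its back, its open front is at x = -100, the tray slides out along its -x. Which chest stands left or right varies, as do place and yaw.
- red_tray (a joint): how far the red tray is drawn out, m: 0 fully home (hard stop), 0.120 fully out (hard stop). No spring: about 2 N of sliding friction and a little damping, it stays where it is left.
- red_trough (a point): centre of the floor of that tray's finger trough, before its front panel, z = 18; the trough is 47 clear from panel to lip (along the chest's x), 112 wide, open above and at both ends. With the tray home this point is at x = -123.5 in the chest's frame, the panel's front face at x = -100 (its top at z = 64). Moves with the tray towards -x.
- red_lip (a point): middle of the top edge of the inner (hooking) face of the upright red lip that closes the trough in front: lip 8 thick (x) x 112 wide, top at z = 52, 34 above the trough's floor. With the tray home this point is at x = -147 in the chest's frame; it moves with the tray towards -x.
- red_plate (a point): centre of the outer face of the red face plate on the front of that lip: plate 4 thick (x) x 90 wide x 30 high, from z = 16 to 46. With the tray home this point is at x = -159, z = 31 in the chest's frame; it moves with the tray towards -x.
- cup: small silver footed cup, 38 across the foot, 36 high, about 70 g, loose, standing upright on the floor (z = 16) of the blue tray behind its front panel, out of sight under the chest's roof at first. Origin: centre of its underside; z is its own axis.
- bowl: shallow metal bowl, 90 across, 35 high, standing on the roof of the red chest. Loose bystander; origin: on its underside.
- hammer: hammer about 240 long lying on the bench at the robot's left. Loose bystander; origin: near the middle of its underside.
- jar: closed jar, 60 across, 75 high, at the right. Loose bystander; origin: on its underside.
- stake: small dark steel stake, 56 across its foot, 75 high, at the right near the robot. Loose bystander; origin: on its underside.
- ring: brass ring, 70 across, 18 high, at the left. Loose bystander; origin: on its underside.
- mug: blue mug, 76 across, 85 high, at the left, farther off. Loose bystander; origin: on its underside.
- block: steel bench block 60 x 60 x 22 high, at the right, far. Loose bystander; origin: on its underside.

How it is judged:
On the way, in this order (a step that is already met when the one before it is completed fails the run):
1. the red tray is fully home while the blue one is still in (value of joint red_tray below 0.006 m and value of joint blue_tray below 0.03 m), for 0.2 s.
2. the blue tray is drawn out to its stop (value of joint blue_tray above 0.112 m and value of joint red_tray below 0.006 m), for 0.2 s.
At the end, for the whole second after the job is handed in: The red tray is home (joint below 6 mm), the blue tray is out at its stop (joint above 112 mm of 120), both at rest, and the cup stands upright (within 0.15 rad) on the blue tray's floor, at rest (all of step 2 and velocity of joint red_tray between -0.01 and 0.01 m/s and velocity of joint blue_tray between -0.01 and 0.01 m/s and angle between cup's own z axis and vertical below 0.15 rad and z of cup in the frame of blue_chest below 0.024 m and linear speed of cup below 0.02 m/s); the robot touches nothing.
It fails at once if a lip is pinched (fingers pressing on its inner face or top and on its face plate at once, over 1.5 N each) ((contact force between the fingers and blue_tray_c6 above 1.5 N and contact force between the fingers and blue_tray_c7 above 1.5 N) or (contact force between the fingers and red_tray_c6 above 1.5 N and contact force between the fingers and red_tray_c7 above 1.5 N)).
It fails at once if the cup tips over 0.4 rad or is lifted 15 mm (angle between cup's own z axis and vertical above 0.4 rad or height (world z) of cup above 0.031 m).
It fails at once if a bystander is moved more than 25 mm (distance of any of bowl, hammer, jar, stake, ring, mug, block from where it was at the start of the episode above 0.025 m).
It also fails if it takes over 53 s, if anything falls off the work surface, if the arm or the gripper's body presses on something with over 40 N, if the wrist force passes 120 N, or if a joint passes its speed limit or range.

## Robot

A 6-joint arm with a two-finger parallel gripper is mounted at the origin on the work surface. World frame = base frame: x ahead of the robot, y to its left, z up, the work surface at z = 0. Lengths are in m, angles in rad, forces in N, time in s.
With the tool pointing down it reaches from about 0.325 to 0.925 m from the base axis. Payload 3.1 kg.
Tool frame: the origin (TCP) lies at the centre of the arm's flange, where the gripper is bolted on; the fingertips stand 173 mm ahead of it and the grasp point (between the pads) lies robot.pinch_z ahead of it (robot.pinch_z is the distance from the TCP to the grasp point, in m); z points along the fingers, y is the line along which they close (so a half turn about z gives the same grasp; the last joint's range is limited). The gripper opens to 85 mm and grips with 20 to 120 N. Pads are 22 mm wide; open, the fingers measure 114 mm over their backs; the gripper's body (76 mm by 85 mm) begins 54 mm behind the grasp point. The pads swing forward as they close: fully open they stand 13 mm farther back than shut.
Start: joints at [-1.365, 0.217, 1.613, -0, 1.311, -0.112], TCP at [0.195, -0.594, 0.405] pointing down, gripper open.
Joint ranges: [-2.75, 2.75], [-0.78, 2.1], [0.31, 2.55], [-1.13, 4.27], [0.13, 2.63], [-2.58, 2.58]. Speed limits (rad/s): [2.79, 2.79, 3.14, 3.14, 3.14, 3.14].

## Interface

Orientations are given as a 3x3 rotation matrix whose columns are the frame's x, y, z axes.
In Python, from bench import robot gives the robot as it stands.
- The arm moves only by the tool drive_tool, never from a script. Its argument "increments" is a list of rows, each an object with "twist": the turn, a rotation vector about the tool's x, y, z in rad, a list of three; "translation": the shift along the tool's x, y, z in m, a list of three; "gripper": the closure, from -1 (fully open) to 1 (shut). In form: [{"twist": [wx, wy, wz], "translation": [tx, ty, tz], "gripper": gripper}, ...]. A call has 1 to 8 rows; each row is the pose to reach, as a shift and turn from the pose commanded when the call began, along the tool's axes at that moment; what a row does not reach only later rows make up. A row lasts 1/12 s, in which the tool goes at most 41.7 mm and 7.16 degrees, less where a joint would pass 70% of its speed; a pose out of reach is approached as far as the arm can. A call with a gripper value outside its range is refused whole. The fingers move at their own pace and stop on an object; the grip force is fixed at half the most. Time passes only in rows, so rows that repeat a pose let the fingers close. It gives the time, the measured TCP pose, the force, the opening and the grip force at its end, in the units of the state.
- robot.get_state(): the state, without advancing time (a new reading comes with each control period).
- robot.camera(name): name is "side" or "top"; returns the picture (400x640x3 uint8, red, green, blue); there is no depth.
- robot.camera_model(name): a dict with "fov_y" (degrees; the focal length in pixels is half the picture's height over the tangent of half this angle, whatever the lens; pixels are square), "cx", "cy" (the principal point, pixels), "T" (4x4, takes a point from camera to world coordinates). Camera axes: x right, y up, looking along -z (the intrinsics and any distortion apply to the point x, -y, -z); pixel columns grow to the right and rows downward; lengths in m; the calibration is good to about 2 mm. A picture is of the moment at which its call begins. camera_model takes no time and is no camera call.
- robot.finish_job(): hands the job in; it is judged then, once.
Trained networks look in the newest picture that a camera, given by its name, has taken for a name from the list of things; names that differ only in an ending like _2 or _b are one class to them, and where a whole thing is asked for, a point or a joint stands for the part that bears it (a point fixed in the world has none). Each returns a list of dicts, best first, with "confidence" (0 to 1); they miss things now and then, are a little off and sometimes report something else, mostly with a low value. They report only what shows in the picture. A call takes as long as a camera call.
- robot.find_in(label, camera): "at" ([row, column] in pixels, amid what is visible of it).
- robot.cut_out(label, camera): "mask" (400x640 bool, what is visible of it) and "at" ([row, column] in pixels, amid what is visible of it).
- robot.spot_point(label, camera): "at" ([row, column] in pixels: a listed point, or the origin of a listed thing).
The state is a dict: "time": time; "joint_pos": joint angles; "qd": joint speeds; "joint_torque": joint torques, N m; "eef_pos": TCP position; "tool_rot": TCP orientation; "wrist_force": force on the tool from outside, world axes, zero at the start; "wrist_torque": the same for the moment, N m; "grip_width": opening from 0.0 (shut) to 1.0 (fully open); "grip_force": force on a finger pad.
Only numpy, scipy, OpenCV 4.12 (cv2) and the standard library are available. Lean on these libraries where they do the work, as an engineer would, in place of code of your own. Each camera call takes 0.05 s, during which the arm holds its last target. There are 200 camera calls.

## Working session

There is one attempt and no reset: what is moved stays moved. The work goes in short steps, Python scripts to look and compute and a tool call to move; the robot and the scene stay as the last step left them, time stands still between calls to the robot, and variables do not carry over. Pictures are saved under pics/ and viewed, at most 10 in all, crops included, and the job is handed in when it is done.

Besides the shell and the picture viewer there is one more tool, called after "Emit:" by a JSON object that holds its "op" and its "data". drive_tool: Moves the arm, as the interface text tells. Its arguments: {"type":"object","properties":{"increments":{"type":"array","items":{"type":"object","properties":{"twist":{"type":"array","items":{"type":"number"}},"translation":{"type":"array","items":{"type":"number"}},"gripper":{"type":"number"}}}}},"required":["increments"]}

```bash
mkdir -p pics
cat > h.py <<'E'
import numpy as np, cv2
from bench import robot
def ray(cam,at):
    m=robot.camera_model(cam); f=200/np.tan(np.radians(m["fov_y"])/2); T=np.array(m["T"])
    d=np.array([(at[1]-m["cx"])/f,-(at[0]-m["cy"])/f,-1]); return T[:3,3],T[:3,:3]@d
def onz(cam,at,z):
    o,d=ray(cam,at); return o+d*(z-o[2])/d[2]
def proj(cam,p):
    m=robot.camera_model(cam); f=200/np.tan(np.radians(m["fov_y"])/2); T=np.array(m["T"])
    c=T[:3,:3].T@(np.array(p)-T[:3,3]); return [m["cy"]-f*c[1]/-c[2]*1.0, m["cx"]+f*c[0]/-c[2]]
def save(cam,n):
    im=robot.camera(cam); cv2.imwrite(f"pics/{n}.png",im[:,:,::-1]); return im
E
python3 - <<'E'
from h import *
np.set_printoptions(precision=4,suppress=True)
a=save("top","top1"); b=save("side","side1")
print({k:v for k,v in robot.camera_model("top").items()}); print(robot.camera_model("side")); print(robot.pinch_z)
Z={"chest":0,"trough":.018,"lip":.052,"plate":.031}
for c in ("red","blue"):
  for p in Z:
    for cam in ("top","side"):
      for r in robot.spot_point(f"{c}_{p}",cam)[:2]:
        print(c,p,cam,np.round(r["at"],1),round(r["confidence"],2),onz(cam,r["at"],Z[p]))
for o in ("bowl","hammer","jar","stake","ring","mug","block"):
  for r in robot.spot_point(o,"top")[:1]: print(o,r["at"],r["confidence"],onz("top",r["at"],0.076 if o=="bowl" else 0))
print(robot.get_state())
E
```

```text
{'fov_y': 51.21007821005238, 'cx': 321.5177702794896, 'cy': 197.61916675158784, 'T': array([[ 0.0012,  0.9876, -0.1572,  0.366 ],
       [-1.    ,  0.0019,  0.0039,  0.0058],
       [ 0.0041,  0.1572,  0.9876,  1.3173],
       [ 0.    ,  0.    ,  0.    ,  1.    ]])}
{'fov_y': 53.05990816252836, 'cx': 324.635899099009, 'cy': 204.26786761795412, 'T': array([[-0.7957,  0.3314, -0.507 ,  0.0703],
       [-0.6056, -0.4517,  0.6552,  0.6372],
       [-0.0118,  0.8283,  0.5601,  0.6018],
       [ 0.    ,  0.    ,  0.    ,  1.    ]])}
0.1547
red chest top [144.9 361. ] 0.67 [ 0.7501 -0.128   0.    ]
red chest top [208.1 365.2] 0.43 [ 0.5421 -0.1386  0.    ]
red chest side [179.  300.1] 0.78 [ 0.7544 -0.13    0.    ]
red chest side [371.  273.2] 0.3 [0.3842 0.3778 0.    ]
red trough top [200.6 364.4] 0.98 [ 0.5636 -0.1344  0.018 ]
red trough side [193.8 353.9] 0.64 [ 0.5655 -0.1326  0.018 ]
red lip top [209.7 366.3] 0.83 [ 0.5303 -0.1362  0.052 ]
red lip side [184.5 361.5] 0.64 [ 0.5458 -0.1375  0.052 ]
red plate top [210.1 362.3] 0.71 [ 0.5317 -0.1261  0.031 ]
red plate side [195.  365.9] 0.
[... 760 characters left out ...]
215.0] 0.52 [0.5786 0.3408 0.    ]
mug [160.0, 208.1] 0.57 [0.6984 0.3681 0.    ]
block [160.3, 432.7] 0.83 [ 0.699  -0.3602  0.    ]
{'time': 1.25, 'joint_pos': array([-1.3652,  0.2169,  1.6134, -0.    ,  1.3113, -0.1122]), 'qd': array([ 0.    , -0.0018, -0.0023, -0.0003,  0.0016,  0.0001]), 'joint_torque': array([  0.0002, -39.6888, -30.4254,  -0.0002,   0.0008,  -0.    ]), 'eef_pos': array([ 0.1953, -0.5937,  0.4047]), 'tool_rot': array([[ 0.9499,  0.3125, -0.    ],
       [ 0.3125, -0.9499, -0.    ],
       [-0.    ,  0.    , -1.    ]]), 'wrist_force': array([-0.3426,  0.3938,  0.4942]), 'wrist_torque': array([0.0253, 0.0201, 0.0385]), 'grip_force': 0.0, 'grip_width': 0.9979132978211684}
```

View pics/top1.png

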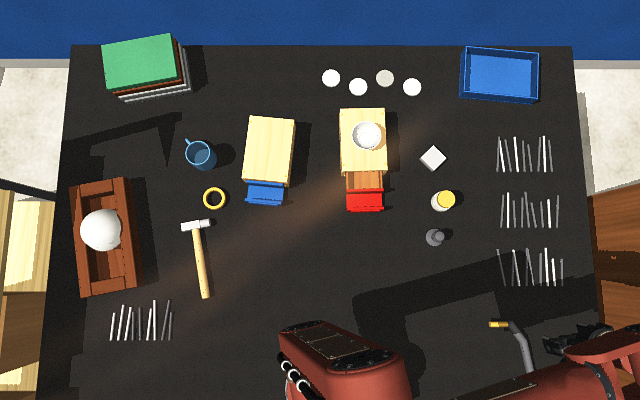

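View pics/side1.png

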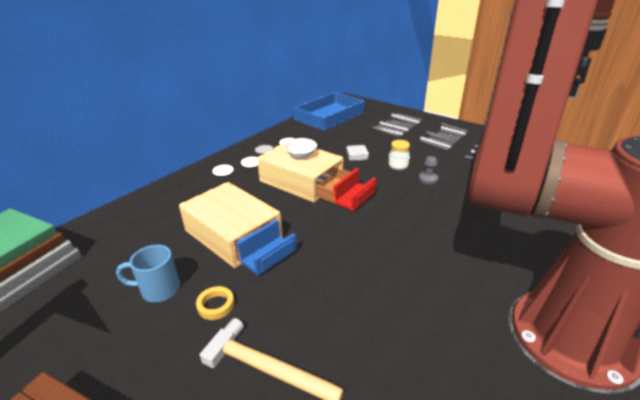

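The top view shows the red tray partly drawn, with its lip near pixel (205,364), in the chest on the right. The blue tray is nearly home, with its lip near (200,265), in the chest on the left and yawed. The side view agrees. Next I'll fit the chest yaws from the roofs.

```bash
cat > fit.py <<'E'
from h import *
from scipy.optimize import minimize
np.set_printoptions(precision=4,suppress=True)
im=robot.camera("top").astype(int)
for c,g in (("red",[.752,-.129,0.]),("blue",[.69,.15,-.1])):
    r=robot.cut_out(f"{c}_chest","top"); print(c,[(np.round(q["at"]),round(q["confidence"],2),q["mask"].sum()) for q in r[:2]])
    R,G,B=im[...,0],im[...,1],im[...,2]
    wood=((R>200)&(G>160)&(B>110)&(R-B>30)).astype(np.uint8)
    p=proj("top",[g[0],g[1],.076]); w=np.zeros_like(wood); a,b=int(p[0]),int(p[1]); w[a-50:a+50,b-48:b+48]=1
    wood*=w
    if c=="red": # fill the bowl
        n,l,s,_=cv2.connectedComponentsWithStats(wood); wood=(l==1+s[1:,4].argmax()).astype(np.uint8)
        cs,_=cv2.findContours(wood,cv2.RETR_EXTERNAL,cv2.CHAIN_APPROX_NONE); cv2.drawContours(wood,cs,-1,1,-1)
    wood=cv2.morphologyEx(wood,cv2.MORPH_OPEN,np.ones((5,5)))
    soft=cv2.GaussianBlur(wood*1.0,(0,0),1.5)
    def poly(x):
        C,S=np.cos(x[2]),np.sin(x[2])
        return np.array([proj("top",[x[0]+C*u-S*v,x[1]+S*u+C*v,.076])[::-1] for u,v in ((-.1,-.07),(.1,-.07),(.1,.07),(-.1,.07))])
    def cost(x):
        m=np.zeros((400,640),np.uint8); cv2.fillPoly(m,[np.round(poly(x)*16).astype(np.int32)],1,shift=4)
        return ((cv2.GaussianBlur(m*1.0,(0,0),1.5)-soft)**2).sum()
    s=minimize(cost,g,method="Nelder-Mead",options=dict(initial_simplex=[g]+[[g[0]+.02,g[1],g[2]],[g[0],g[1]+.02,g[2]],[g[0],g[1],g[2]+.12]],xatol=1e-4))
    x=s.x; C,S=np.cos(x[2]),np.sin(x[2]); print(c,x,s.fun,wood.sum())
    for nm,u in (("panel0",-.1),("lip0",-.147),("plate0",-.159)): print(nm,x[0]+C*u,x[1]+S*u)
    for cam in("top","side"):
      for nm,z,u in (("lip",.052,-.147),("plate",.031,-.159),("trough",.018,-.1235)):
        q=robot.spot_point(f"{c}_{nm}",cam)
        if q: d=onz(cam,q[0]["at"],z)[:2]-x[:2]; print(cam,nm,"drawn",u-(C*d[0]+S*d[1]),"lat",-S*d[0]+C*d[1])
    v=im.astype(np.uint8)[:,:,::-1].copy() if c=="red" else v
    cv2.polylines(v,[np.round(poly(x)*16).astype(np.int32)],True,(0,255,0),1,shift=4)
cv2.imwrite("pics/fit1.png",cv2.resize(v[90:230,180:460],None,fx=2.8,fy=2.8))
E
python3 fit.py
```

```text
red [(array([163., 361.]), 0.66, np.int64(3665))]
red [ 0.7478 -0.1259  0.0086] 732.1868133930309 2006
panel0 0.6477972696677772 -0.1267795249431737
lip0 0.6007990205172374 -0.12718520558577556
plate0 0.5887994675426315 -0.12728878362218454
top lip drawn 0.0696953200931027 lat -0.008695619884319742
top plate drawn 0.0639684361937008 lat 0.0009440971776838766
top trough drawn 0.057295044174958176 lat -0.006699510723735624
side lip drawn 0.05505914052351002 lat -0.00981596730370378
side plate drawn 0.06305540488904099 lat -0.0013744639806393868
side trough drawn 0.058890041939833965 lat -0.005125108125795745
blue [(array([155., 267.]), 0.76, np.int64(3975)), (array([156., 200.]), 0.41, np.int64(721))]
blue [ 0.7171  0.1667 -0.0856] 40.69780439526711 2786
panel0 0.6175147960604235 0.17522052575500355
lip0 0.5706868433087062 0.17923834121653723
plate0 0.5587307702657146 0.1802641664407586
top lip drawn 0.011558182518989879 lat 0.0020977281123581507
top plate drawn -0.1908528327452701 lat -0.5147596572098673
top trough drawn 0.0077479807301854275 lat 0.002441055247205993
side lip drawn 0.01684759384310977 lat -0.0015704583680973255
side plate drawn 0.005336985497923552 lat -0.002408186046606824
side trough drawn 0.009223015815452346 lat 0.006429687379544075
```

View pics/fit1.png

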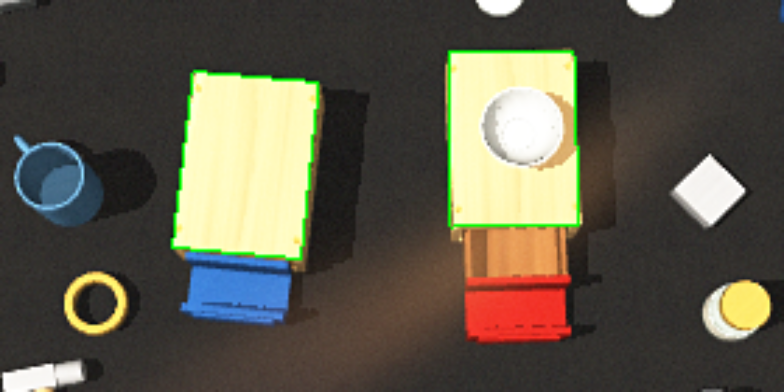

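The green roof outlines fit both chests well. Red has yaw ≈ 0.01–0.03 and is drawn about 60 mm. Blue has yaw ≈ -0.086 and is drawn about 10 mm. I'll approach the front of the red tray with the fingers shut.

Emit:
{"op": "drive_tool", "data": {"increments": [{"twist": [0, 0, 0.05], "translation": [0.02, -0.018, 0], "gripper": 1}, {"twist": [0, 0, 0.1], "translation": [0.05, -0.045, 0], "gripper": 1}, {"twist": [0, 0, 0.15], "translation": [0.08, -0.072, 0], "gripper": 1}, {"twist": [0, 0, 0.2], "translation": [0.11, -0.099, 0], "gripper": 1}, {"twist": [0, 0, 0.25], "translation": [0.14, -0.126, 0], "gripper": 1}, {"twist": [0, 0, 0.3], "translation": [0.17, -0.153, 0], "gripper": 1}, {"twist": [0, 0, 0.3], "translation": [0.2, -0.18, 0], "gripper": 1}, {"twist": [0, 0, 0.3], "translation": [0.23, -0.207, 0], "gripper": 1}]}}

```text
time: 2.67
eef_pos: [0.3496, -0.3234, 0.405]
tool_rot: [[1.0, 0.017, 0.001], [0.017, -1.0, -0.001], [0.001, 0.001, -1.0]]
wrist_force: [0.3, -0.5, -0.2]
grip_width: 0.0
grip_force: 0.0
```

Emit:
{"op": "drive_tool", "data": {"increments": [{"twist": [0, 0, 0], "translation": [0.018, -0.03, 0], "gripper": 1}, {"twist": [0, 0, 0], "translation": [0.036, -0.06, 0], "gripper": 1}, {"twist": [0, 0, 0], "translation": [0.054, -0.09, 0.01], "gripper": 1}, {"twist": [0, 0, 0], "translation": [0.07, -0.12, 0.03], "gripper": 1}, {"twist": [0, 0, 0], "translation": [0.088, -0.15, 0.045], "gripper": 1}, {"twist": [0, 0, 0], "translation": [0.1, -0.175, 0.065], "gripper": 1}, {"twist": [0, 0, 0], "translation": [0.11, -0.19, 0.095], "gripper": 1}, {"twist": [0, 0, 0], "translation": [0.11, -0.19, 0.13], "gripper": 1}]}}

```text
time: 3.33
eef_pos: [0.4581, -0.1311, 0.2759]
tool_rot: [[1.0, 0.022, 0.007], [0.022, -1.0, -0.001], [0.006, 0.002, -1.0]]
wrist_force: [-0.2, -1.1, 0.1]
grip_width: -0.002
grip_force: 0.0
```

Emit:
{"op": "drive_tool", "data": {"increments": [{"twist": [0, 0, 0], "translation": [0, 0, 0.03], "gripper": 1}, {"twist": [0, 0, 0], "translation": [0, 0, 0.06], "gripper": 1}, {"twist": [0, 0, 0], "translation": [0, 0, 0.072], "gripper": 1}, {"twist": [0, 0, 0], "translation": [0, 0, 0.072], "gripper": 1}, {"twist": [0, 0, 0], "translation": [0, 0, 0.072], "gripper": 1}]}}

```text
time: 3.75
eef_pos: [0.4555, -0.1332, 0.2023]
tool_rot: [[1.0, 0.018, -0.001], [0.018, -1.0, 0.001], [-0.001, -0.001, -1.0]]
wrist_force: [0.1, -0.7, 0.5]
grip_width: 0.0
grip_force: 0.0
```

Emit:
{"op": "drive_tool", "data": {"increments": [{"twist": [0, 0, 0], "translation": [0.015, 0, 0], "gripper": 1}, {"twist": [0, 0, 0], "translation": [0.035, 0, 0], "gripper": 1}, {"twist": [0, 0, 0], "translation": [0.05, 0, 0], "gripper": 1}, {"twist": [0, 0, 0], "translation": [0.062, 0, 0], "gripper": 1}, {"twist": [0, 0, 0], "translation": [0.074, 0, 0], "gripper": 1}, {"twist": [0, 0, 0], "translation": [0.086, 0, 0], "gripper": 1}, {"twist": [0, 0, 0], "translation": [0.098, 0, 0], "gripper": 1}, {"twist": [0, 0, 0], "translation": [0.108, 0, 0], "gripper": 1}]}}

```text
time: 4.42
eef_pos: [0.565, -0.1317, 0.205]
tool_rot: [[1.0, 0.018, 0.002], [0.018, -1.0, -0.001], [0.002, 0.001, -1.0]]
wrist_force: [-2.8, -0.2, 1.6]
grip_width: 0.002
grip_force: 1.3
```

Emit:
{"op": "drive_tool", "data": {"increments": [{"twist": [0, 0, 0], "translation": [0.003, 0, 0], "gripper": 1}, {"twist": [0, 0, 0], "translation": [0.006, 0, 0], "gripper": 1}, {"twist": [0, 0, 0], "translation": [0.008, 0, 0], "gripper": 1}]}}

```text
time: 4.67
eef_pos: [0.5719, -0.1314, 0.2034]
tool_rot: [[1.0, 0.018, 0.0], [0.018, -1.0, -0.0], [0.0, 0.0, -1.0]]
wrist_force: [-3.4, -0.6, 1.4]
grip_width: -0.003
grip_force: 1.0
```

Sliding at about 3 N, as expected. I'll creep until it reaches the stop.

Emit:
{"op": "drive_tool", "data": {"increments": [{"twist": [0, 0, 0], "translation": [0.002, 0, 0], "gripper": 1}, {"twist": [0, 0, 0], "translation": [0.004, 0, 0], "gripper": 1}, {"twist": [0, 0, 0], "translation": [0.005, 0, 0], "gripper": 1}, {"twist": [0, 0, 0], "translation": [0.005, 0, 0], "gripper": 1}]}}

```text
time: 5.0
eef_pos: [0.5767, -0.1311, 0.2026]
tool_rot: [[1.0, 0.018, 0.0], [0.018, -1.0, 0.0], [0.0, -0.0, -1.0]]
wrist_force: [-0.4, -0.5, 0.8]
grip_width: -0.007
grip_force: 0.7
```

Emit:
{"op": "drive_tool", "data": {"increments": [{"twist": [0, 0, 0], "translation": [0.002, 0, 0], "gripper": 1}, {"twist": [0, 0, 0], "translation": [0.004, 0, 0], "gripper": 1}, {"twist": [0, 0, 0], "translation": [0.004, 0, 0], "gripper": 1}]}}

```text
time: 5.25
eef_pos: [0.5788, -0.131, 0.2021]
tool_rot: [[1.0, 0.019, -0.009], [0.019, -1.0, 0.001], [-0.009, -0.001, -1.0]]
wrist_force: [-8.8, -1.2, 6.8]
grip_width: -0.005
grip_force: 4.7
```

Emit:
{"op": "drive_tool", "data": {"increments": [{"twist": [0, 0, 0], "translation": [0.002, 0, 0], "gripper": 1}, {"twist": [0, 0, 0], "translation": [0.003, 0, 0], "gripper": 1}, {"twist": [0, 0, 0], "translation": [0.003, 0, 0], "gripper": 1}, {"twist": [0, 0, 0], "translation": [0.003, 0, 0], "gripper": 1}]}}

```text
time: 5.58
eef_pos: [0.5799, -0.131, 0.2016]
tool_rot: [[1.0, 0.019, -0.015], [0.019, -1.0, 0.002], [-0.015, -0.002, -1.0]]
wrist_force: [-14.7, -1.7, 11.5]
grip_width: 0.002
grip_force: 7.8
```

Red is stalled hard at its stop with 15 N of force. I'll back off, rise, then check.

Emit:
{"op": "drive_tool", "data": {"increments": [{"twist": [0, 0, 0], "translation": [-0.015, 0, 0], "gripper": 1}, {"twist": [0, 0, 0], "translation": [-0.045, 0, 0], "gripper": 1}, {"twist": [0, 0, 0], "translation": [-0.06, 0, -0.02], "gripper": 1}, {"twist": [0, 0, 0], "translation": [-0.06, 0, -0.05], "gripper": 1}, {"twist": [0, 0, 0], "translation": [-0.06, 0, -0.09], "gripper": 1}, {"twist": [0, 0, 0], "translation": [-0.06, 0, -0.12], "gripper": 1}, {"twist": [0, 0, 0], "translation": [-0.06, 0, -0.14], "gripper": 1}, {"twist": [0, 0, 0], "translation": [-0.06, 0, -0.14], "gripper": 1}]}}

```text
time: 6.25
eef_pos: [0.5262, -0.1329, 0.3494]
tool_rot: [[1.0, 0.018, 0.013], [0.018, -1.0, -0.005], [0.013, 0.005, -1.0]]
wrist_force: [0.9, 0.5, 0.7]
grip_width: 0.002
grip_force: 0.0
```

Run:
```python
from h import *
im=save("side","side2")
cv2.imwrite("pics/side2c.png",cv2.resize(im[100:300,150:450,::-1],None,fx=2.5,fy=2.5))
x=np.array([.7171,.1667]);C,S=np.cos(-.0856),np.sin(-.0856)
for nm,z,u in (("lip",.052,-.147),("plate",.031,-.159),("trough",.018,-.1235)):
  for c in("red","blue"):
    q=robot.spot_point(f"{c}_{nm}","side")
    if q:
      p=onz("side",q[0]["at"],z); d=p[:2]-x; print(c,nm,p.round(3),q[0]["confidence"], "drawn",u-(C*d[0]+S*d[1]) if c=="blue" else "")
print(robot.get_state()["eef_pos"])
```

```text
red lip [ 0.619 -0.147  0.052] 0.95 drawn 
blue lip [0.552 0.183 0.052] 0.97 drawn 0.018541488248119853
red plate [ 0.582 -0.123  0.031] 0.76 drawn 
blue plate [0.547 0.186 0.031] 0.74 drawn 0.011774209977051142
red trough [ 0.625 -0.135  0.018] 0.62 drawn 
blue trough [0.583 0.183 0.018] 0.77 drawn 0.01125332944209223
[ 0.52308831 -0.13179355  0.34059512]
```

View pics/side2c.png

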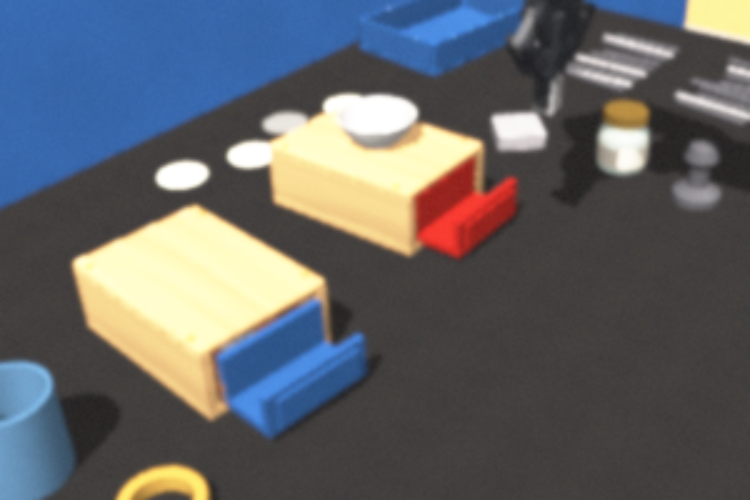

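The picture shows the red panel flush in its chest, so it is home. Blue is still in, drawn about 11 mm, with its trough near (370,290) in the crop. Moving above the blue trough.

Emit:
{"op": "drive_tool", "data": {"increments": [{"twist": [0, 0, 0.02], "translation": [0.005, -0.025, 0], "gripper": 1}, {"twist": [0, 0, 0.04], "translation": [0.013, -0.065, 0], "gripper": 1}, {"twist": [0, 0, 0.06], "translation": [0.022, -0.105, 0], "gripper": 1}, {"twist": [0, 0, 0.08], "translation": [0.03, -0.145, 0], "gripper": 1}, {"twist": [0, 0, 0.1], "translation": [0.039, -0.185, 0], "gripper": 1}, {"twist": [0, 0, 0.104], "translation": [0.047, -0.225, 0], "gripper": 1}, {"twist": [0, 0, 0.104], "translation": [0.056, -0.265, 0], "gripper": 1}, {"twist": [0, 0, 0.104], "translation": [0.065, -0.3, 0], "gripper": 1}]}}

```text
time: 7.27
eef_pos: [0.583, 0.1716, 0.3412]
tool_rot: [[0.996, -0.085, -0.002], [-0.085, -0.996, 0.0], [-0.002, 0.0, -1.0]]
wrist_force: [0.9, -0.3, -0.4]
grip_width: 0.0
grip_force: 0.0
```

Emit:
{"op": "drive_tool", "data": {"increments": [{"twist": [0, 0, 0], "translation": [0, -0.009, 0], "gripper": 1}, {"twist": [0, 0, 0], "translation": [0, -0.009, 0], "gripper": 1}, {"twist": [0, 0, 0], "translation": [0, -0.009, 0], "gripper": 1}]}}

```text
time: 7.52
eef_pos: [0.5837, 0.178, 0.3414]
tool_rot: [[0.996, -0.085, -0.002], [-0.085, -0.996, -0.001], [-0.002, 0.002, -1.0]]
wrist_force: [-0.6, 0.5, -0.5]
grip_width: 0.006
grip_force: 0.0
```

Emit:
{"op": "drive_tool", "data": {"increments": [{"twist": [0, 0, 0], "translation": [0, 0, 0.03], "gripper": 1}, {"twist": [0, 0, 0], "translation": [0, 0, 0.06], "gripper": 1}, {"twist": [0, 0, 0], "translation": [0, 0, 0.09], "gripper": 1}, {"twist": [0, 0, 0], "translation": [0, 0, 0.1], "gripper": 1}, {"twist": [0, 0, 0], "translation": [0, 0, 0.1], "gripper": 1}]}}

```text
time: 7.93
eef_pos: [0.5819, 0.1758, 0.2384]
tool_rot: [[0.996, -0.088, -0.009], [-0.088, -0.996, -0.002], [-0.009, 0.003, -1.0]]
wrist_force: [0.2, 0.2, 0.3]
grip_width: 0.001
grip_force: 0.0
```

Run:
```python
from h import *
im=save("side","side3"); im2=save("top","top3")
a=cv2.resize(im[180:300,180:340,::-1],None,fx=2.4,fy=2.4); b=cv2.resize(im2[130:250,200:360,::-1],None,fx=2.4,fy=2.4)
cv2.imwrite("pics/c3.png",np.hstack([a,b]))
```

```text
(no output)
```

View pics/c3.png

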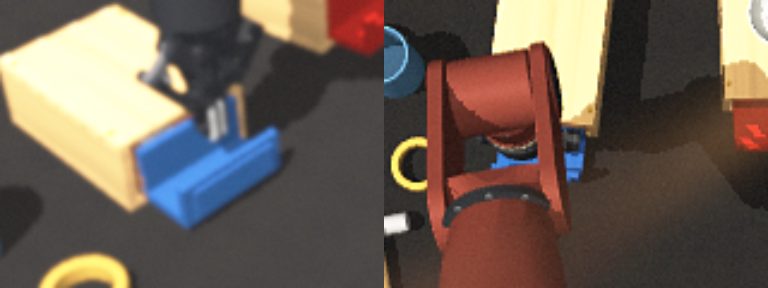

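The shut fingertips (crop ≈ (135,215)) hang over the trough between panel and lip, so I'll lower them.

Emit:
{"op": "drive_tool", "data": {"increments": [{"twist": [0, 0, 0], "translation": [0, 0, 0.012], "gripper": 1}, {"twist": [0, 0, 0], "translation": [0, 0, 0.024], "gripper": 1}, {"twist": [0, 0, 0], "translation": [0, 0, 0.036], "gripper": 1}, {"twist": [0, 0, 0], "translation": [0, 0, 0.036], "gripper": 1}]}}

```text
time: 8.37
eef_pos: [0.5827, 0.1777, 0.2038]
tool_rot: [[0.996, -0.086, -0.005], [-0.086, -0.996, -0.001], [-0.005, 0.001, -1.0]]
wrist_force: [-0.1, 0.1, -1.3]
grip_width: 0.002
grip_force: 0.0
```

Emit:
{"op": "drive_tool", "data": {"increments": [{"twist": [0, 0, 0], "translation": [-0.003, 0, 0], "gripper": 1}, {"twist": [0, 0, 0], "translation": [-0.006, 0, 0], "gripper": 1}, {"twist": [0, 0, 0], "translation": [-0.009, 0, 0], "gripper": 1}, {"twist": [0, 0, 0], "translation": [-0.011, 0, 0], "gripper": 1}, {"twist": [0, 0, 0], "translation": [-0.013, 0, 0], "gripper": 1}, {"twist": [0, 0, 0], "translation": [-0.014, 0, 0], "gripper": 1}]}}

```text
time: 8.87
eef_pos: [0.5705, 0.1793, 0.2073]
tool_rot: [[0.996, -0.086, 0.003], [-0.086, -0.996, 0.0], [0.003, -0.0, -1.0]]
wrist_force: [2.5, -0.3, -2.7]
grip_width: -0.001
grip_force: 1.1
```

Emit:
{"op": "drive_tool", "data": {"increments": [{"twist": [0, 0, 0], "translation": [-0.001, 0, 0.001], "gripper": 1}, {"twist": [0, 0, 0], "translation": [-0.003, 0, 0.002], "gripper": 1}, {"twist": [0, 0, 0], "translation": [-0.006, 0, 0.003], "gripper": 1}, {"twist": [0, 0, 0], "translation": [-0.009, 0, 0.003], "gripper": 1}, {"twist": [0, 0, 0], "translation": [-0.012, 0, 0.003], "gripper": 1}, {"twist": [0, 0, 0], "translation": [-0.015, 0, 0.003], "gripper": 1}, {"twist": [0, 0, 0], "translation": [-0.018, 0, 0.003], "gripper": 1}, {"twist": [0, 0, 0], "translation": [-0.021, 0, 0.003], "gripper": 1}]}}

```text
time: 9.53
eef_pos: [0.5489, 0.1812, 0.2037]
tool_rot: [[0.996, -0.086, 0.0], [-0.086, -0.996, 0.0], [0.0, -0.0, -1.0]]
wrist_force: [3.0, 0.5, 0.3]
grip_width: 0.004
grip_force: 1.1
```

Emit:
{"op": "drive_tool", "data": {"increments": [{"twist": [0, 0, 0], "translation": [-0.003, 0, 0], "gripper": 1}, {"twist": [0, 0, 0], "translation": [-0.006, 0, 0], "gripper": 1}, {"twist": [0, 0, 0], "translation": [-0.009, 0, 0], "gripper": 1}, {"twist": [0, 0, 0], "translation": [-0.012, 0, 0], "gripper": 1}, {"twist": [0, 0, 0], "translation": [-0.015, 0, 0], "gripper": 1}, {"twist": [0, 0, 0], "translation": [-0.018, 0, 0], "gripper": 1}, {"twist": [0, 0, 0], "translation": [-0.021, 0, 0], "gripper": 1}, {"twist": [0, 0, 0], "translation": [-0.024, 0, 0], "gripper": 1}]}}

```text
time: 10.2
eef_pos: [0.525, 0.1832, 0.2036]
tool_rot: [[0.996, -0.086, -0.0], [-0.086, -0.996, 0.0], [-0.0, -0.0, -1.0]]
wrist_force: [2.0, 0.6, 0.3]
grip_width: 0.001
grip_force: 1.1
```

Emit:
{"op": "drive_tool", "data": {"increments": [{"twist": [0, 0, 0], "translation": [-0.003, 0, 0], "gripper": 1}, {"twist": [0, 0, 0], "translation": [-0.006, 0, 0], "gripper": 1}, {"twist": [0, 0, 0], "translation": [-0.009, 0, 0], "gripper": 1}, {"twist": [0, 0, 0], "translation": [-0.012, 0, 0], "gripper": 1}, {"twist": [0, 0, 0], "translation": [-0.015, 0, 0], "gripper": 1}, {"twist": [0, 0, 0], "translation": [-0.018, 0, 0], "gripper": 1}, {"twist": [0, 0, 0], "translation": [-0.021, 0, 0], "gripper": 1}, {"twist": [0, 0, 0], "translation": [-0.024, 0, 0], "gripper": 1}]}}

```text
time: 10.87
eef_pos: [0.5011, 0.1852, 0.2037]
tool_rot: [[0.996, -0.086, -0.0], [-0.086, -0.996, -0.0], [-0.0, 0.0, -1.0]]
wrist_force: [2.1, 1.7, 0.6]
grip_width: -0.004
grip_force: 1.1
```

Emit:
{"op": "drive_tool", "data": {"increments": [{"twist": [0, 0, 0], "translation": [-0.003, 0, 0], "gripper": 1}, {"twist": [0, 0, 0], "translation": [-0.006, 0, 0], "gripper": 1}, {"twist": [0, 0, 0], "translation": [-0.009, 0, 0], "gripper": 1}, {"twist": [0, 0, 0], "translation": [-0.012, 0, 0], "gripper": 1}, {"twist": [0, 0, 0], "translation": [-0.015, 0, 0], "gripper": 1}, {"twist": [0, 0, 0], "translation": [-0.018, 0, 0], "gripper": 1}, {"twist": [0, 0, 0], "translation": [-0.021, 0, 0], "gripper": 1}, {"twist": [0, 0, 0], "translation": [-0.024, 0, 0], "gripper": 1}]}}

```text
time: 11.53
eef_pos: [0.4773, 0.1872, 0.2037]
tool_rot: [[0.996, -0.086, 0.0], [-0.086, -0.996, 0.0], [0.0, -0.0, -1.0]]
wrist_force: [2.0, 1.4, 0.4]
grip_width: -0.002
grip_force: 1.1
```

Emit:
{"op": "drive_tool", "data": {"increments": [{"twist": [0, 0, 0], "translation": [-0.001, 0, 0], "gripper": 1}, {"twist": [0, 0, 0], "translation": [-0.002, 0, 0], "gripper": 1}, {"twist": [0, 0, 0], "translation": [-0.003, 0, 0], "gripper": 1}, {"twist": [0, 0, 0], "translation": [-0.005, 0, 0], "gripper": 1}, {"twist": [0, 0, 0], "translation": [-0.007, 0, 0], "gripper": 1}, {"twist": [0, 0, 0], "translation": [-0.009, 0, 0], "gripper": 1}]}}

```text
time: 12.03
eef_pos: [0.4684, 0.1879, 0.2037]
tool_rot: [[0.996, -0.086, -0.0], [-0.086, -0.996, -0.0], [-0.0, 0.0, -1.0]]
wrist_force: [2.2, 0.8, -1.6]
grip_width: 0.0
grip_force: 1.1
```

Emit:
{"op": "drive_tool", "data": {"increments": [{"twist": [0, 0, 0], "translation": [-0.0015, 0, 0], "gripper": 1}, {"twist": [0, 0, 0], "translation": [-0.003, 0, 0], "gripper": 1}, {"twist": [0, 0, 0], "translation": [-0.0045, 0, 0], "gripper": 1}, {"twist": [0, 0, 0], "translation": [-0.006, 0, 0], "gripper": 1}, {"twist": [0, 0, 0], "translation": [-0.007, 0, 0], "gripper": 1}, {"twist": [0, 0, 0], "translation": [-0.007, 0, 0], "gripper": 1}]}}

```text
time: 12.53
eef_pos: [0.4617, 0.1886, 0.2037]
tool_rot: [[0.996, -0.086, 0.001], [-0.086, -0.996, 0.0], [0.001, -0.0, -1.0]]
wrist_force: [3.1, 0.3, -1.8]
grip_width: 0.001
grip_force: 1.7
```

Emit:
{"op": "drive_tool", "data": {"increments": [{"twist": [0, 0, 0], "translation": [-0.001, 0, 0], "gripper": 1}, {"twist": [0, 0, 0], "translation": [-0.002, 0, 0], "gripper": 1}, {"twist": [0, 0, 0], "translation": [-0.003, 0, 0], "gripper": 1}, {"twist": [0, 0, 0], "translation": [-0.004, 0, 0], "gripper": 1}, {"twist": [0, 0, 0], "translation": [-0.005, 0, 0], "gripper": 1}, {"twist": [0, 0, 0], "translation": [-0.005, 0, 0], "gripper": 1}]}}

```text
time: 13.03
eef_pos: [0.4598, 0.1886, 0.2047]
tool_rot: [[0.996, -0.085, 0.012], [-0.085, -0.996, -0.0], [0.012, -0.001, -1.0]]
wrist_force: [13.4, -2.5, -8.5]
grip_width: 0.001
grip_force: 6.5
```

It is at the stop with 13 N of force, at the predicted spot. I'll back off to mid-trough, then go straight up.

Emit:
{"op": "drive_tool", "data": {"increments": [{"twist": [0, 0, 0], "translation": [0.005, 0, 0], "gripper": 1}, {"twist": [0, 0, 0], "translation": [0.01, 0, 0], "gripper": 1}, {"twist": [0, 0, 0], "translation": [0.015, 0, 0], "gripper": 1}, {"twist": [0, 0, 0], "translation": [0.016, 0, 0], "gripper": 1}, {"twist": [0, 0, 0], "translation": [0.016, 0, 0], "gripper": 1}]}}

```text
time: 13.45
eef_pos: [0.4725, 0.1876, 0.2035]
tool_rot: [[0.996, -0.086, -0.001], [-0.086, -0.996, -0.0], [-0.001, 0.0, -1.0]]
wrist_force: [-0.5, -0.8, 0.8]
grip_width: -0.0
grip_force: 0.0
```

Emit:
{"op": "drive_tool", "data": {"increments": [{"twist": [0, 0, 0], "translation": [0, 0, -0.01], "gripper": 1}, {"twist": [0, 0, 0], "translation": [0, 0, -0.025], "gripper": 1}, {"twist": [0, 0, 0], "translation": [0, 0, -0.04], "gripper": 1}, {"twist": [0, 0, 0], "translation": [0, 0, -0.06], "gripper": 1}, {"twist": [0, 0, 0], "translation": [0, 0, -0.09], "gripper": 1}, {"twist": [0, 0, 0], "translation": [0, 0, -0.12], "gripper": 1}, {"twist": [0, 0, 0], "translation": [0, 0, -0.15], "gripper": 1}, {"twist": [0, 0, 0], "translation": [0, 0, -0.15], "gripper": 1}]}}

```text
time: 14.12
eef_pos: [0.4746, 0.1884, 0.3616]
tool_rot: [[0.996, -0.086, 0.013], [-0.086, -0.996, 0.003], [0.012, -0.004, -1.0]]
wrist_force: [1.6, -0.4, 0.8]
grip_width: -0.0
grip_force: 0.0
```

Emit:
{"op": "drive_tool", "data": {"increments": [{"twist": [0, 0, 0], "translation": [0, 0.04, 0], "gripper": 1}, {"twist": [0, 0, 0], "translation": [0, 0.08, 0], "gripper": 1}, {"twist": [0, 0, 0], "translation": [0, 0.12, 0], "gripper": 1}, {"twist": [0, 0, 0], "translation": [0, 0.16, 0], "gripper": 1}, {"twist": [0, 0, 0], "translation": [0, 0.2, 0], "gripper": 1}, {"twist": [0, 0, 0], "translation": [0, 0.22, 0], "gripper": 1}, {"twist": [0, 0, 0], "translation": [0, 0.22, 0], "gripper": 1}, {"twist": [0, 0, 0], "translation": [0, 0.22, 0], "gripper": 1}]}}

```text
time: 14.78
eef_pos: [0.4531, -0.0321, 0.3538]
tool_rot: [[0.996, -0.089, -0.0], [-0.089, -0.996, 0.001], [-0.0, -0.001, -1.0]]
wrist_force: [0.1, 0.2, -0.3]
grip_width: -0.003
grip_force: 0.0
```

Run:
```python
from h import *
im=save("side","side4"); im2=save("top","top4")
a=cv2.resize(im[130:310,160:400,::-1],None,fx=1.6,fy=1.6); b=cv2.resize(im2[90:270,190:430,::-1],None,fx=1.6,fy=1.6)
cv2.imwrite("pics/c4.png",np.hstack([a,b]))
x=np.array([.7171,.1667]);C,S=np.cos(-.0856),np.sin(-.0856)
for nm,z,u in (("lip",.052,-.147),("plate",.031,-.159),("trough",.018,-.1235)):
  for cam in("side","top"):
    q=robot.spot_point(f"blue_{nm}",cam)
    if q:
      p=onz(cam,q[0]["at"],z); d=p[:2]-x; print(cam,nm,p.round(3),round(q[0]["confidence"],2),"drawn",u-(C*d[0]+S*d[1]))
```

```text
side lip [0.448 0.194 0.052] 0.92 drawn 0.12353893126214419
top lip [0.447 0.187 0.052] 0.88 drawn 0.12436101684493053
side plate [0.436 0.199 0.031] 0.79 drawn 0.12407366306302267
top plate [0.436 0.184 0.031] 0.66 drawn 0.12231861597139329
side trough [ 0.821 -0.213  0.018] 0.7 drawn -0.25981523469076145
top trough [0.473 0.187 0.018] 0.89 drawn 0.12154977650032242
```

View pics/c4.png

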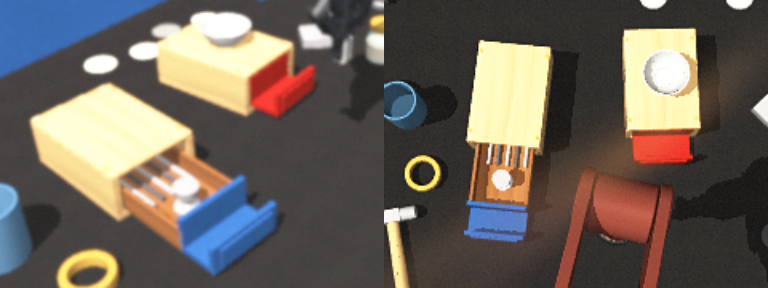

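The blue tray measures about 0.122 m drawn, which is fully out. The cup stands upright in it (left crop (190,190), right crop (180,503)). Red is home, the bystanders look unmoved, and the arm is clear.

```bash
python3 -c "
from bench import robot
print(robot.finish_job())"
```

```text
the job is handed in; nothing more can be done
None
```

I handed the job in with the red tray pushed home, the blue tray drawn out to its stop and the cup still upright; the hand-in call did not report the judge's result.

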